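# Lock a leak-test coupling onto a coolant port

## Task

Get the coolant port ready for its leak test: take the two-lever coupling, set it on the port of the test stand and push it fully home, past the stiff valve to its hard stop, with its levers still up. Then swing its two cam levers down to their stops, one after the other, so that it is locked on, and let go. The port is delicate and its height is not exactly known, so push by feel and stop as soon as a part is home, and leave the other things on the bench where they are.

Things in the scene. Friction and masses are not known exactly. Their poses are not given: they have to be found in the camera images.
- coupling: aluminium coupling, about 0.38 kg: a round cup 60 mm across, 98 mm tall with its square head, standing open side down; bore 48 mm wide, 46 mm deep. Origin: centre of its lower rim. z is the cup's axis; the two levers lie along its +y and -y and end 110 mm from the axis when up
- coupling_head (a point): centre of the coupling's square head (26 x 26 mm, 46 mm tall, sides along the coupling's x and y), 75 mm above the rim; the cup's shoulder is 22 mm below this point. Grip it on the two faces that look along x, clear of the levers
- coupling_rim (a point): centre of the coupling's lower rim, 75 mm below the head's centre, axes as the coupling's
- stand: fixed test stand: grey plate 110 x 110 x 12 mm with bolts, column and collar (68 mm across, top 64 mm up), out of which the grooved steel adaptor (the port, 46 mm across) stands upright. Origin: centre of its underside. The port is delicate: a push of 15 to 25 N on the head or a lever is enough and safe, 45 N is too much
- port_home (a point): 100 mm above the stand's origin: where the coupling's rim centre lies when home, as drawn. The adaptor is screwed in by hand and may really stand up to 11 mm higher or lower, and up to 2 mm off sideways in x and in y (there it floats against about 3 N). z up. Any turn of the coupling about the vertical fits. Home is a hard stop
- port_mouth (a point): the adaptor's mouth as drawn, 46 mm above port_home, with the same uncertainty; a 7 mm tall taper (37 mm across at the tip) leads in. A 24 mm brass valve poppet stands 14 mm proud of it and holds the coupling 14 mm above home; it gives under 8 to 11 N (the coupling's weight included) and stays where pushed
- lever_a (a joint): steel cam lever on the coupling's +y side. 0 = swung up (its bar points outward, 22 degrees above level), 1.40 rad = fully down at its stop (58 degrees below level). Stiff hinge (0.25 N m, 5 N at the pad), stays where left. A short cam nose enters the adaptor's groove; if the coupling is over 3 mm short of home it is blocked at about 1.15 rad
- lever_b (a joint): steel cam lever on the coupling's -y side. 0 = swung up (its bar points outward, 22 degrees above level), 1.40 rad = fully down at its stop (58 degrees below level). Stiff hinge (0.25 N m, 5 N at the pad), stays where left. A short cam nose enters the adaptor's groove; if the coupling is over 3 mm short of home it is blocked at about 1.15 rad
- lever_a_hinge (a point): middle of lever a's hinge pin, 33 mm from the cup's axis on its +y side and 36 mm above the rim; axes as the coupling's (the pin runs along x)
- lever_b_hinge (a point): middle of lever b's hinge pin, the same on the -y side
- lever_a_pad (a point): lever a: flat bar 14 mm wide and 7 mm thick from the hinge out to 60 mm, then a finger ring, end 83 mm from the hinge. This point lies on the upper (outer) face of lever a's bar, 50 mm from the hinge, where it can be pushed down and then in; moves with the lever
- lever_b_pad (a point): the same on lever b
- solder_spool: bystander: spool of solder wire, 52 x 76 x 42 mm, origin under it
- spare_breaker: bystander: white two-pole breaker lying on its back, 36 x 85 x 63 mm, origin under its centre
- tape_black: bystander: black tape roll lying flat, 69 mm across, 19 mm high, origin under its centre

How it is judged:
By the outcome, as a careful person would: the job done as asked, in the order asked, and still so for the second after the job is handed in, with the robot touching nothing.
It also fails if it takes over 72 s, if anything falls off the work surface, if the arm or the gripper's body presses on something with over 40 N, if the wrist force passes 120 N, or if a joint passes its speed limit or range.

## Robot

A 6-joint arm with a two-finger parallel gripper is mounted at the origin on a cart in front of the work surface, level with it; the furniture and walls round the work are solid. World frame = base frame: x ahead of the robot, y to its left, z up, the work surface at z = 0. Lengths are in m, angles in rad, forces in N, time in s.
With the tool pointing down it reaches from about 0.4 to 0.925 m from the base axis. Payload 12.5 kg.
Tool frame: the origin (TCP) lies on the centre line of the jaws, within the pads' length; the fingertips stand 17 mm ahead of it and the grasp point (between the pads) lies 2 mm behind it; z points along the fingers, y is the line along which they close (so a half turn about z gives the same grasp; the last joint's range is limited). The gripper opens to 95 mm and grips with 3 to 60 N. Pads are 20 mm wide; open, the fingers measure 119 mm over their backs; the gripper's body (75 mm by 180 mm) begins 59 mm behind the grasp point.
Start: joints at [1.203, 0.491, 1.559, -0, 1.092, -0.106], TCP at [0.162, 0.604, 0.232] pointing down, gripper open.
Joint ranges: [-3.1, 3.1], [-0.84, 2.19], [0.05, 2.79], [-1.13, 4.28], [0.06, 2.93], [-2.69, 2.69]. Speed limits (rad/s): [2.22, 2.22, 2.79, 3.14, 3.14, 3.14].

## Interface

Orientations are given as a rotation vector (axis times angle).
In Python, from plant import sensors, eyes, order gives the robot as it stands.
- The arm moves only by the shell command python3 -m creep 'ROWS' [FORCE]. ROWS is JSON, a list of rows, each an object with "gripper": the finger opening in mm, from 0 to 95.1; "travel": the shift along the tool's x, y, z in mm, a list of three; "delta_rot": the turn, a rotation vector about the tool's x, y, z in rad, a list of three. In form: [{"gripper": gripper, "travel": [dx, dy, dz], "delta_rot": [wx, wy, wz]}, ...]. A call has 1 to 12 rows; each row is the pose to reach, as a shift and turn from the pose commanded when the call began, along the tool's axes at that moment; what a row does not reach only later rows make up. A row lasts 1/12 s, in which the tool goes at most 41.7 mm and 7.16 degrees, less where a joint would pass 70% of its speed; a pose out of reach is approached as far as the arm can. A call with a gripper value outside its range is refused whole. The fingers move at their own pace and stop on an object; FORCE is the grip in N (left out, the last holds). Time passes only in rows, so rows that repeat a pose let the fingers close. It gives the time, the measured TCP pose, the force, the opening and the grip force at its end, in the units of the state.
- sensors.observe(): the state, without advancing time (a new reading comes with each control period).
- eyes.get_image(name): name is "scene" or "top"; returns the picture (480x640x3 uint8, red, green, blue); there is no depth.
- eyes.get_calibration(name): a dict with "fx", "fy", "cx", "cy" (pixels), "k1" (the pictures are not rectified: a ray, as slopes to the right and down, at radius r is drawn at 1 + k1 r^2 times it, then the intrinsics apply), "xyz" and "rotation" of the camera in the world. Camera axes: x right, y down, z forward; pixel columns grow to the right and rows downward; lengths in m; the calibration is good to about 2 mm. A picture is of the moment at which its call begins. get_calibration takes no time and is no camera call.
- order.hand_in(): hands the job in; it is judged then, once.
The state is a dict: "clock": time; "qpos": joint angles; "qd": joint speeds; "effort": joint torques, N m; "eef_pos": TCP position; "tool_rot": TCP orientation; "force": force on the tool from outside, world axes, zero at the start; "ft_torque": the same for the moment, N m; "finger_gap": opening from 0.0 (shut) to 1.0 (fully open); "finger_force": force on a finger pad.
Only numpy, scipy, OpenCV 4.12 (cv2) and the standard library are available. Lean on these libraries where they do the work, as an engineer would, in place of code of your own. Each camera call takes 0.05 s, during which the arm holds its last target. There are 200 camera calls.

## Working session

There is one attempt and no reset: what is moved stays moved. The work goes in short steps, Python scripts to look and compute and a shell command to move; the robot and the scene stay as the last step left them, time stands still between calls to the robot, and variables do not carry over. Pictures are saved under pics/ and viewed, at most 10 in all, crops included, and the job is handed in when it is done.

```bash
mkdir -p pics; ls; python3 - <<'E'
from plant import sensors, eyes, order
import cv2
s=sensors.observe();print(s)
for n in("scene","top"):
    print(n,eyes.get_calibration(n))
    cv2.imwrite(f"pics/{n}0.png",eyes.get_image(n)[:,:,::-1])
E
```

```text
pics
{'clock': 0.0, 'qpos': array([ 1.20338677e+00,  4.91568355e-01,  1.55948937e+00,  5.13229807e-05,
        1.09168636e+00, -1.05593751e-01]), 'qd': array([ 4.24399104e-04,  1.83879080e-05, -1.33871684e-04,  9.06878285e-04,
        1.44362322e-03, -1.12390825e-03]), 'effort': array([ 8.06492535e-04, -6.12665176e+01, -2.58185184e+01,  6.93386444e-02,
        4.82526398e-02, -1.16856295e-04]), 'eef_pos': array([0.16164836, 0.60348626, 0.23104252]), 'tool_rot': array([-4.10081529e-01, -3.11439583e+00,  1.74138580e-03]), 'force': array([-0.06275452, -0.44257541, -0.39811527]), 'ft_torque': array([-0.02663911,  0.02221706,  0.00625123]), 'finger_force': 0.0, 'finger_gap': 1.000600489352023}
scene {'fx': 443.6779786159832, 'fy': 443.6779786159832, 'cx': 321.95454888212623, 'cy': 241.0430580428763, 'k1': -0.03488556458980011, 'xyz': array([ 0.11931432, -0.70425305,  0.72448299]), 'rotation': array([-2.17425676,  0.72059708, -0.33061735])}
top {'fx': 556.9112391479164, 'fy': 556.9112391479164, 'cx': 323.32085070019343, 'cy': 229.33518565173037, 'k1': -0.1364426892964786, 'xyz': array([ 0.33307125, -0.14058815,  1.22445288]), 'rotation': array([-2.13942772,  2.09581622, -0.2158583 ])}
```

View pics/scene0.png

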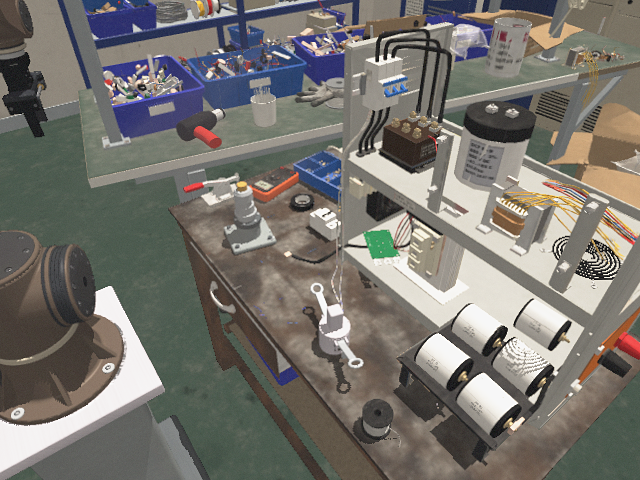

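View pics/top0.png

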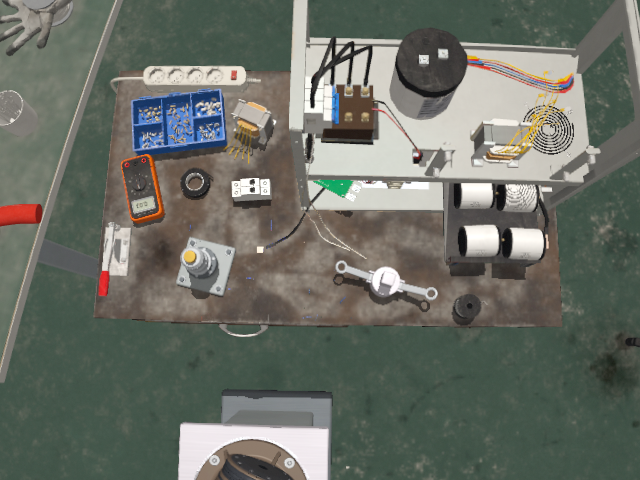

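Scene view: coupling near (335,325) with its levers up, stand near (245,215), and the cabinet to the right. Top view: coupling head near (386,280), port near (199,258). I'll zoom in on both.

```bash
cat > h.py <<'E'
import numpy as np,cv2
from scipy.spatial.transform import Rotation as R
from plant import sensors, eyes, order
def cal(n):
    c=eyes.get_calibration(n);return c,R.from_rotvec(c["rotation"]).as_matrix(),np.array(c["xyz"])
def proj(n,p):
    c,M,t=cal(n);q=(np.atleast_2d(p)-t)@M;s=q[:,:2]/q[:,2:]
    s=s*(1+c["k1"]*(s**2).sum(1,keepdims=True));return s*[c["fx"],c["fy"]]+[c["cx"],c["cy"]]
def ray(n,uv):
    c,M,t=cal(n);d=(np.array(uv,float)-[c["cx"],c["cy"]])/[c["fx"],c["fy"]];s=d.copy()
    for _ in range(20): s=d/(1+c["k1"]*(s@s))
    return t,M@np.array([s[0],s[1],1])
def atz(n,uv,z):
    t,d=ray(n,uv);return t+d*(z-t[2])/d[2]
E
python3 - <<'E'
import cv2,numpy as np
s=cv2.imread("pics/scene0.png");t=cv2.imread("pics/top0.png")
def c(i,x,y,w,h,k):return cv2.resize(i[y:y+h,x:x+w],None,fx=k,fy=k,interpolation=cv2.INTER_CUBIC)
a=np.hstack([c(t,325,245,120,72,3.3333),c(t,150,225,120,72,3.3333)])
b=np.hstack([c(s,290,270,96,84,4.1667)[:350],c(s,210,175,96,84,4.1667)[:350]])
cv2.imwrite("pics/z0.png",np.vstack([a,b]));print(a.shape,b.shape)
E
```

```text
(240, 800, 3) (350, 800, 3)
```

View pics/z0.png

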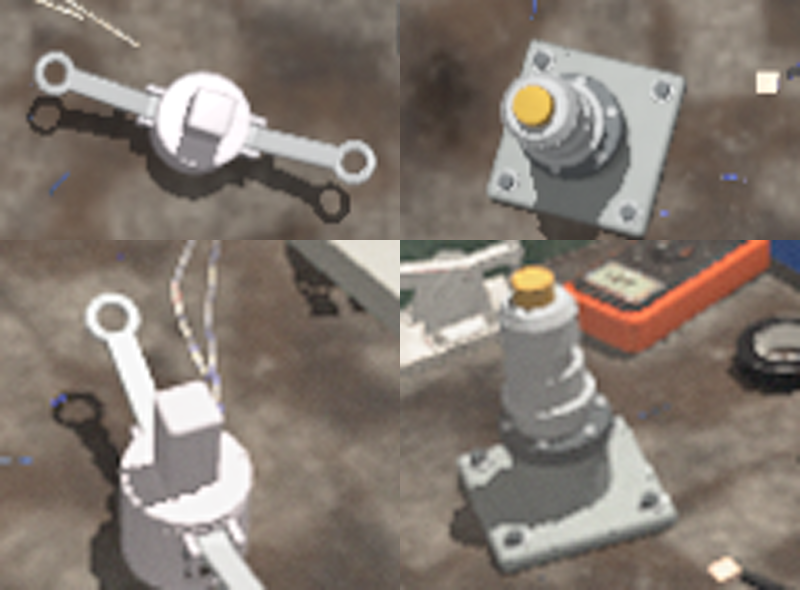

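Zoom: the top row shows the coupling's rings at about (341.5,267) and (431.5,293), and its head top at about (389,279). It also shows the plate corners and the brass poppet top at about (190,256). The scene row shows the poppet top at about (242,183) and the head top at about (335,310).

```bash
python3 - <<'E'
from h import *
T=lambda x,y,ox,oy,k:(ox+x/k,oy+y/k)
ct=lambda x,y:T(x,y,325,245,3.3333); st=lambda x,y:T(x-400,y,150,225,3.3333)
cs=lambda x,y:T(x,y-240,290,270,4.1667); ss=lambda x,y:T(x-400,y-240,210,175,4.1667)
def tri(u,v):
    (a,d),(b,e)=ray("top",u),ray("scene",v)
    k=np.linalg.lstsq(np.c_[d,-e],b-a,rcond=None)[0];p,q=a+k[0]*d,b+k[1]*e;return (p+q)/2,np.linalg.norm(p-q)
r1=atz("top",ct(55,73),.063);r2=atz("top",ct(355,160),.063);print("rings",r1,r2,(r1+r2)/2,np.linalg.norm(r1-r2),"axis deg",np.degrees(np.arctan2(*(r1-r2)[1::-1])))
print("head top",[atz("top",ct(*p),.098).round(4) for p in((195,88),(237,96),(230,140),(189,130),(213,113))])
print("cup top edge centre",atz("top",ct(203,122),.053))
print("head tri",tri(ct(213,113),cs(187,405)))
print("head scene@98",atz("scene",cs(187,405),.098))
pl=[atz("top",st(*p),.012) for p in((530,40),(684,74),(645,235),(487,195))];print("plate",np.mean(pl,0),[np.linalg.norm(pl[i]-pl[i-1]) for i in range(4)])
print("plate scene",[atz("scene",ss(*p),.012).round(4) for p in((505,571),(677,520),(457,460))], np.round(pl,4))
print("poppet tri",tri(st(534,104),ss(534,273)))
print("poppet top@160",atz("top",st(534,104),.16))
E
```

```text
rings [ 0.48869158 -0.18184443  0.063     ] [ 0.43705006 -0.37150246  0.063     ] [ 0.46287082 -0.27667344  0.063     ] 0.19656300650296146 axis deg 74.76833438008907
head top [array([ 0.4764, -0.2664,  0.098 ]), array([ 0.472 , -0.2922,  0.098 ]), array([ 0.4449, -0.2878,  0.098 ]), array([ 0.4506, -0.2628,  0.098 ]), array([ 0.4613, -0.2775,  0.098 ])]
cup top edge centre [ 0.4605377  -0.27655049  0.053     ]
head tri (array([ 0.46158252, -0.27750168,  0.10016222]), np.float64(0.0012750868960249675))
head scene@98 [ 0.46337849 -0.27625626  0.098     ]
plate [0.49164336 0.11521187 0.012     ] [np.float64(0.10689944961758746), np.float64(0.10701556777145964), np.float64(0.10927922401278874), np.float64(0.1091304637881367)]
plate scene [array([0.425 , 0.0651, 0.012 ]), array([0.5295, 0.0442, 0.012 ]), array([0.4504, 0.176 , 0.012 ])] [[0.555  0.1571 0.012 ]
 [0.5343 0.0521 0.012 ]
 [0.4269 0.0726 0.012 ]
 [0.4504 0.1792 0.012 ]]
poppet tri (array([0.49028403, 0.11415353, 0.16518366]), np.float64(0.0023044787301644896))
poppet top@160 [0.48998111 0.11583997 0.16      ]
```

```bash
cat >> h.py <<'E'
def yawR(deg):  # tool down, tool y axis at heading deg
    a=np.radians(deg);y=np.array([np.cos(a),np.sin(a),0]);z=np.array([0,0,-1.]);return np.c_[np.cross(y,z),y,z]
def need(p,deg,tilt=None):
    s=sensors.observe();M=R.from_rotvec(s["tool_rot"]).as_matrix();G=yawR(deg)
    if tilt is not None: G=G@R.from_rotvec(tilt).as_matrix()
    print("travel",(M.T@(np.array(p)-s["eef_pos"])*1e3).round(1),"rot",R.from_matrix(M.T@G).as_rotvec().round(3))
E
python3 - <<'E'
from h import *
print("now axes",R.from_rotvec(sensors.observe()["tool_rot"]).as_matrix().round(3))
for z in(0,.1,.2,.3): print(z,"wire end",atz("top",(365,257),z).round(3),"shelf corner",atz("top",(303,190),z).round(3),atz("top",(450,180),z).round(3), "scene shelf corner",atz("scene",(350,167),z).round(3),atz("scene",(343,258),z).round(3))
print("wires scene",[ (z,atz("scene",(341,285),z).round(3)) for z in (0,.05,.1,.2)])
need([.46,.2,.3],-15.2); need([.4625,-.277,.3],-15.2)
s=cv2.imread("pics/scene0.png");t=cv2.imread("pics/top0.png")
c=lambda i,x,y,w,h,k:cv2.resize(i[y:y+h,x:x+w],None,fx=k,fy=k,interpolation=cv2.INTER_CUBIC)
cv2.imwrite("pics/z1.png",np.hstack([c(t,285,150,160,160,2.5),c(s,290,150,160,160,2.5)]))
E
```

```text
now axes [[-0.966  0.259 -0.   ]
 [ 0.259  0.966 -0.001]
 [ 0.    -0.001 -1.   ]]
0 wire end [ 0.52  -0.236  0.   ] shelf corner [ 0.672 -0.094  0.   ] [ 0.703 -0.432  0.   ] scene shelf corner [0.921 0.232 0.   ] [ 0.634 -0.091  0.   ]
0.1 wire end [ 0.505 -0.228  0.1  ] shelf corner [ 0.644 -0.098  0.1  ] [ 0.673 -0.408  0.1  ] scene shelf corner [0.81  0.103 0.1  ] [ 0.563 -0.176  0.1  ]
0.2 wire end [ 0.49 -0.22  0.2 ] shelf corner [ 0.616 -0.102  0.2  ] [ 0.643 -0.384  0.2  ] scene shelf corner [ 0.699 -0.027  0.2  ] [ 0.492 -0.26   0.2  ]
0.3 wire end [ 0.474 -0.213  0.3  ] shelf corner [ 0.589 -0.105  0.3  ] [ 0.613 -0.361  0.3  ] scene shelf corner [ 0.589 -0.156  0.3  ] [ 0.421 -0.345  0.3  ]
wires scene [(0, array([ 0.573, -0.16 , -0.   ])), (0.05, array([ 0.542, -0.197,  0.05 ])), (0.1, array([ 0.511, -0.235,  0.1  ])), (0.2, array([ 0.448, -0.31 ,  0.2  ]))]
travel [-392.6 -312.6  -68.6] rot [-1.000e-03  1.000e-03  1.574e+00]
travel [-518.5 -772.7  -68.2] rot [-1.000e-03  1.000e-03  1.574e+00]
```

View pics/z1.png

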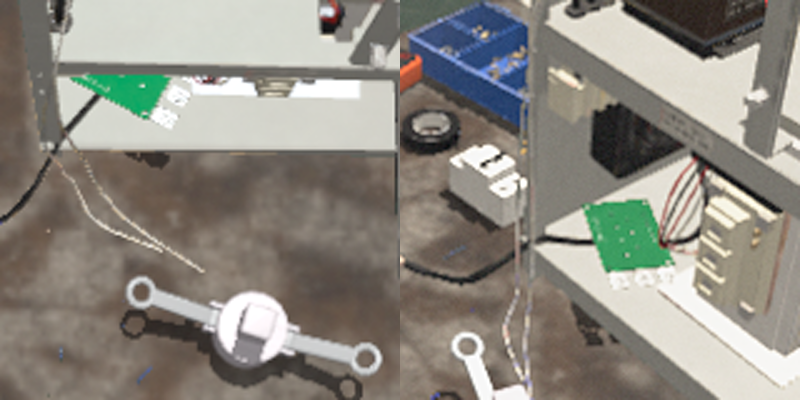

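The hanging wires end near (0.51,-0.23), about 2 cm clear of a straight-down gripper. The shelf edge is at about x=0.59, so I'll approach from the robot side.

```bash
python3 -m creep '[{"gripper":95,"travel":[-370,-318,-69],"delta_rot":[0,0,0.6]},{"gripper":95,"travel":[-370,-318,-69],"delta_rot":[0,0,0.8]},{"gripper":95,"travel":[-370,-318,-69],"delta_rot":[0,0,1.0]},{"gripper":95,"travel":[-370,-318,-69],"delta_rot":[0,0,1.2]},{"gripper":95,"travel":[-370,-318,-69],"delta_rot":[0,0,1.4]},{"gripper":95,"travel":[-370,-318,-69],"delta_rot":[0,0,1.5]},{"gripper":95,"travel":[-370,-318,-69],"delta_rot":[0,0,1.574]},{"gripper":95,"travel":[-370,-318,-69],"delta_rot":[0,0,1.574]},{"gripper":95,"travel":[-370,-318,-69],"delta_rot":[0,0,1.574]},{"gripper":95,"travel":[-370,-318,-69],"delta_rot":[0,0,1.574]},{"gripper":95,"travel":[-370,-318,-69],"delta_rot":[0,0,1.574]},{"gripper":95,"travel":[-370,-318,-69],"delta_rot":[0,0,1.574]}]' 30
python3 -c "
from h import *
need([.43,-.277,.3],-15.2);need([.4625,-.277,.2],-15.2)"
```

```text
clock: 1.1
eef_pos: [0.4378, 0.1985, 0.301]
tool_rot: [2.43, 1.991, 0.0]
force: [-0.2, 0.9, 0.9]
finger_gap: 1.0
finger_force: 0.0
travel [-467.7   85.8    1. ] rot [ 0.    -0.     0.067]
travel [-461.3  117.6  101. ] rot [ 0.    -0.     0.067]
```

```bash
python3 -m creep '[{"gripper":95,"travel":[-467,86,0],"delta_rot":[0,0,0]},{"gripper":95,"travel":[-467,86,0],"delta_rot":[0,0,0]},{"gripper":95,"travel":[-467,86,0],"delta_rot":[0,0,0]},{"gripper":95,"travel":[-467,86,0],"delta_rot":[0,0,0]},{"gripper":95,"travel":[-467,86,0],"delta_rot":[0,0,0]},{"gripper":95,"travel":[-467,86,0],"delta_rot":[0,0,0]},{"gripper":95,"travel":[-467,86,0],"delta_rot":[0,0,0]},{"gripper":95,"travel":[-467,86,0],"delta_rot":[0,0,0]},{"gripper":95,"travel":[-467,86,0],"delta_rot":[0,0,0]},{"gripper":95,"travel":[-467,86,0],"delta_rot":[0,0,0]},{"gripper":95,"travel":[-467,86,0],"delta_rot":[0,0,0]},{"gripper":95,"travel":[-467,86,0],"delta_rot":[0,0,0]}]'
python3 -c "
from h import *
need([.4625,-.277,.16],-15.2)
cv2.imwrite('pics/a1.png',np.vstack([cv2.resize(eyes.get_image(n)[:,:,::-1][y:y+200,x:x+260],None,fx=1.5,fy=1.5) for n,x,y in(('top',260,150),('scene',220,180))]))"
```

```text
clock: 2.1
eef_pos: [0.4321, -0.2783, 0.3001]
tool_rot: [2.426, 1.996, -0.001]
force: [0.6, 1.2, -0.1]
finger_gap: 0.997
finger_force: 0.0
travel [  7.2  29.6 140.1] rot [-0.     0.     0.072]
```

View pics/a1.png

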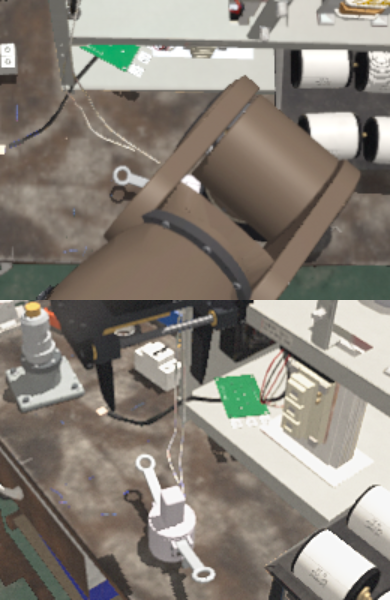

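The scene view shows the gripper (crop (150,340)) approaching above and behind the coupling, whose head is at crop (172,500). The way down is free. I'll descend and grip.

```bash
python3 -m creep '[{"gripper":95,"travel":[7,30,60],"delta_rot":[0,0,0.072]},{"gripper":95,"travel":[7,30,60],"delta_rot":[0,0,0.072]},{"gripper":95,"travel":[7,30,140],"delta_rot":[0,0,0.072]},{"gripper":95,"travel":[7,30,140],"delta_rot":[0,0,0.072]},{"gripper":95,"travel":[7,30,140],"delta_rot":[0,0,0.072]},{"gripper":95,"travel":[7,30,160],"delta_rot":[0,0,0.072]},{"gripper":95,"travel":[7,30,180],"delta_rot":[0,0,0.072]},{"gripper":95,"travel":[7,30,200],"delta_rot":[0,0,0.072]},{"gripper":95,"travel":[7,30,212],"delta_rot":[0,0,0.072]},{"gripper":95,"travel":[7,30,223],"delta_rot":[0,0,0.072]},{"gripper":95,"travel":[7,30,223],"delta_rot":[0,0,0.072]},{"gripper":95,"travel":[7,30,223],"delta_rot":[0,0,0.072]}]'
python3 -c "
from h import *
need([.4625,-.277,.077],-15.2)"
```

```text
clock: 3.2
eef_pos: [0.4638, -0.2727, 0.0785]
tool_rot: [2.493, 1.911, 0.0]
force: [0.9, -0.4, 0.4]
finger_gap: 0.999
finger_force: 0.0
travel [-4.5 -0.1  1.5] rot [0.    0.    0.003]
```

```bash
python3 -m creep '[{"gripper":60,"travel":[-4.5,0,1.5],"delta_rot":[0,0,0.003]},{"gripper":40,"travel":[-4.5,0,1.5],"delta_rot":[0,0,0.003]},{"gripper":20,"travel":[-4.5,0,1.5],"delta_rot":[0,0,0.003]},{"gripper":20,"travel":[-4.5,0,1.5],"delta_rot":[0,0,0.003]},{"gripper":20,"travel":[-4.5,0,1.5],"delta_rot":[0,0,0.003]},{"gripper":20,"travel":[-4.5,0,1.5],"delta_rot":[0,0,0.003]},{"gripper":20,"travel":[-4.5,0,1.5],"delta_rot":[0,0,0.003]},{"gripper":20,"travel":[-4.5,0,1.5],"delta_rot":[0,0,0.003]},{"gripper":20,"travel":[-4.5,0,1.5],"delta_rot":[0,0,0.003]},{"gripper":20,"travel":[-4.5,0,1.5],"delta_rot":[0,0,0.003]}]' 50
```

```text
clock: 4.03
eef_pos: [0.4622, -0.2772, 0.0761]
tool_rot: [-2.496, -1.907, -0.0]
force: [-0.0, -0.0, 0.1]
finger_gap: 0.357
finger_force: 0.0
```

```bash
python3 -m creep '[{"gripper":15,"travel":[0,0,0],"delta_rot":[0,0,0]},{"gripper":15,"travel":[0,0,0],"delta_rot":[0,0,0]},{"gripper":15,"travel":[0,0,0],"delta_rot":[0,0,0]},{"gripper":15,"travel":[0,0,0],"delta_rot":[0,0,0]},{"gripper":15,"travel":[0,0,0],"delta_rot":[0,0,0]},{"gripper":15,"travel":[0,0,0],"delta_rot":[0,0,0]}]'; python3 -c "
from h import *
need([.4622,-.277,.277],-15.2)"
```

```text
clock: 4.53
eef_pos: [0.4622, -0.2772, 0.0761]
tool_rot: [-2.496, -1.907, -0.0]
force: [-0.2, 0.4, -0.4]
finger_gap: 0.27
finger_force: 50.0
travel [ 2.000e-01 -1.000e-01 -2.009e+02] rot [-0.    -0.    -0.001]
```

```bash
python3 -m creep '[{"gripper":15,"travel":[0,0,-8],"delta_rot":[0,0,0]},{"gripper":15,"travel":[0,-5,-25],"delta_rot":[0,0,0]},{"gripper":15,"travel":[0,-15,-45],"delta_rot":[0,0,0]},{"gripper":15,"travel":[0,-30,-70],"delta_rot":[0,0,0]},{"gripper":15,"travel":[0,-40,-95],"delta_rot":[0,0,0]},{"gripper":15,"travel":[0,-40,-120],"delta_rot":[0,0,0]},{"gripper":15,"travel":[0,-40,-145],"delta_rot":[0,0,0]},{"gripper":15,"travel":[0,-40,-170],"delta_rot":[0,0,0]},{"gripper":15,"travel":[0,-40,-195],"delta_rot":[0,0,0]},{"gripper":15,"travel":[0,-40,-215],"delta_rot":[0,0,0]},{"gripper":15,"travel":[0,-40,-222],"delta_rot":[0,0,0]},{"gripper":15,"travel":[0,-40,-222],"delta_rot":[0,0,0]}]'; python3 -c "
from h import *
need([.45,.0,.298],-15.2);need([.4902,.115,.298],-15.2)"
```

```text
clock: 5.53
eef_pos: [0.4237, -0.2668, 0.2995]
tool_rot: [2.494, 1.906, 0.001]
force: [0.2, 0.0, -4.0]
finger_gap: 0.272
finger_force: 49.9
travel [264.3 -44.8   1.1] rot [ 0.002  0.001 -0.001]
travel [385.8 -36.2   1. ] rot [ 0.002  0.001 -0.001]
```

```bash
python3 -m creep '[{"gripper":15,"travel":[15,0,0],"delta_rot":[0,0,0]},{"gripper":15,"travel":[45,-5,0],"delta_rot":[0,0,0]},{"gripper":15,"travel":[85,-15,0],"delta_rot":[0,0,0]},{"gripper":15,"travel":[125,-25,0],"delta_rot":[0,0,0]},{"gripper":15,"travel":[165,-36,0],"delta_rot":[0,0,0]},{"gripper":15,"travel":[205,-36,0],"delta_rot":[0,0,0]},{"gripper":15,"travel":[245,-36,0],"delta_rot":[0,0,0]},{"gripper":15,"travel":[285,-36,0],"delta_rot":[0,0,0]},{"gripper":15,"travel":[325,-36,0],"delta_rot":[0,0,0]},{"gripper":15,"travel":[360,-36,0],"delta_rot":[0,0,0]},{"gripper":15,"travel":[380,-36,0],"delta_rot":[0,0,0]},{"gripper":15,"travel":[386,-36,0],"delta_rot":[0,0,0]}]'; python3 -c "
from h import *
cv2.imwrite('pics/a2.png',np.vstack([cv2.resize(eyes.get_image(n)[:,:,::-1][y:y+150,x:x+180],None,fx=2,fy=2) for n,x,y in(('top',100,170),('scene',160,110))]))
need([.4902,.115,.298],-15.2)"
```

```text
clock: 6.53
eef_pos: [0.4902, 0.1179, 0.2963]
tool_rot: [-2.492, -1.91, 0.003]
force: [-0.6, -0.2, -3.5]
finger_gap: 0.269
finger_force: 49.9
travel [-0.7  0.5 -1.4] rot [-0.003  0.001  0.001]
```

View pics/a2.png

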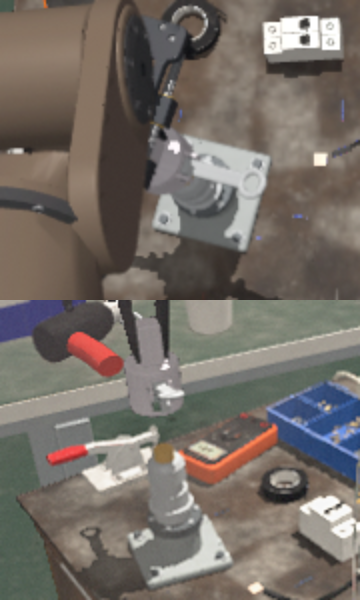

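The coupling hangs level above the port in the scene crop, with its cup at about (155,390) and the poppet at (163,452). I'll check alignment numerically: brass blob against the model, cup against its projection.

```bash
python3 - <<'E'
from h import *
from scipy.optimize import least_squares
def ext(n,img=None):
    im=cv2.imread(f"pics/{n}0.png");h=cv2.cvtColor(im,cv2.COLOR_BGR2HSV)
    x0,y0=(180,240) if n=="top" else (225,170)
    m=cv2.inRange(h,(14,110,80),(32,255,255))[y0:y0+40,x0:x0+40]
    k,l,st,c=cv2.connectedComponentsWithStats(m);i=1+np.argmax(st[1:,4]);x,y,w,hh,a=st[i]
    return np.array([x+x0-.5,x+x0+w-.5,y+y0-.5,y+y0+hh-.5]),a
a=np.linspace(0,2*np.pi,60)
def cyl(p): 
    q=np.c_[12e-3*np.cos(a),12e-3*np.sin(a),0*a]+p;return np.r_[q,q-[0,0,.014]]
def pe(n,p): u=proj(n,cyl(p));return np.r_[u[:,0].min(),u[:,0].max(),u[:,1].min(),u[:,1].max()]
E={n:ext(n)[0] for n in("top","scene")};print({n:ext(n) for n in E})
f=lambda p:np.r_[(pe("top",p)-E["top"])[[0,1,2]],(pe("scene",p)-E["scene"])[[0,1,2]]]
r=least_squares(f,[.49,.115,.16]);print("poppet",r.x.round(4),f(r.x).round(2))
p=np.array([.4902,.1155,.160]);print(f(p).round(2))
s=sensors.observe()["eef_pos"];c=np.c_[30e-3*np.cos(a),30e-3*np.sin(a),0*a]+s-[0,0,.076]
u=proj("scene",c);print(s,"cup rim scene px",u.min(0),u.max(0));
u=proj("scene",c+[0,0,.053]);print("shoulder",u.min(0),u.max(0))
im=eyes.get_image("scene")[:,:,::-1];cv2.imwrite("pics/a3.png",cv2.resize(im[130:210,200:280],None,fx=6,fy=6,interpolation=cv2.INTER_CUBIC))
E
```

```text
{'top': (array([183.5, 195.5, 250.5, 262.5]), np.int32(113)), 'scene': (array([236.5, 246.5, 180.5, 190.5]), np.int32(79))}
poppet [0.4898 0.1181 0.1621] [-0.77  0.98 -0.53 -0.82  0.17  0.19]
[ 0.8   2.51 -0.5  -0.04  0.94  1.38]
[0.48986306 0.11586007 0.29659147] cup rim scene px [224.77857562 155.31806776] [251.59197283 168.75275077]
shoulder [221.31286278 134.24067872] [249.06694204 147.10599743]
```

View pics/a3.png

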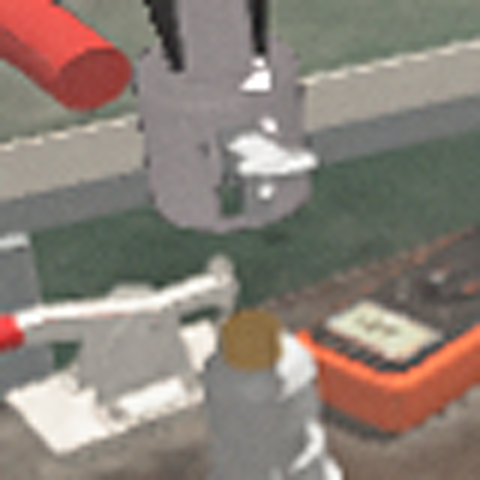

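The measured cup rim (224.7–251.2, bottom 168) matches its projection, so the calibration is sound. The poppet is at about (0.490,0.117), top about 0.162. I'm descending by feel.

```bash
python3 -m creep '[{"gripper":15,"travel":[1,0,5],"delta_rot":[-0.003,0.001,0]},{"gripper":15,"travel":[1,0,15],"delta_rot":[-0.003,0.001,0]},{"gripper":15,"travel":[1,0,30],"delta_rot":[-0.003,0.001,0]},{"gripper":15,"travel":[1,0,45],"delta_rot":[-0.003,0.001,0]},{"gripper":15,"travel":[1,0,54],"delta_rot":[-0.003,0.001,0]},{"gripper":15,"travel":[1,0,58],"delta_rot":[-0.003,0.001,0]},{"gripper":15,"travel":[1,0,58],"delta_rot":[-0.003,0.001,0]},{"gripper":15,"travel":[1,0,58],"delta_rot":[-0.003,0.001,0]}]'; python3 -c "
from h import *
need([.49,.117,.2185],-15.2)"
```

```text
clock: 7.35
eef_pos: [0.4908, 0.1159, 0.2403]
tool_rot: [2.495, 1.906, 0.004]
force: [0.6, 0.3, -3.8]
finger_gap: 0.277
finger_force: 49.9
travel [ 0.8 -1.1 21.8] rot [ 0.003 -0.001 -0.001]
```

```bash
python3 -m creep '[{"gripper":15,"travel":[0,0,3],"delta_rot":[0,0,0]},{"gripper":15,"travel":[0,0,6],"delta_rot":[0,0,0]},{"gripper":15,"travel":[0,0,9],"delta_rot":[0,0,0]},{"gripper":15,"travel":[0,0,12],"delta_rot":[0,0,0]},{"gripper":15,"travel":[0,0,12],"delta_rot":[0,0,0]}]'
```

```text
clock: 7.77
eef_pos: [0.4905, 0.1162, 0.2276]
tool_rot: [2.495, 1.907, 0.003]
force: [-0.3, 0.5, -3.6]
finger_gap: 0.27
finger_force: 49.9
```

```bash
python3 -m creep '[{"gripper":15,"travel":[0.8,-0.7,2],"delta_rot":[0.003,-0.001,0]},{"gripper":15,"travel":[0.8,-0.7,4],"delta_rot":[0.003,-0.001,0]},{"gripper":15,"travel":[0.8,-0.7,6],"delta_rot":[0.003,-0.001,0]},{"gripper":15,"travel":[0.8,-0.7,8],"delta_rot":[0.003,-0.001,0]},{"gripper":15,"travel":[0.8,-0.7,10],"delta_rot":[0.003,-0.001,0]},{"gripper":15,"travel":[0.8,-0.7,10],"delta_rot":[0.003,-0.001,0]}]'
```

```text
clock: 8.27
eef_pos: [0.4901, 0.1171, 0.2177]
tool_rot: [-2.496, -1.907, 0.001]
force: [-0.9, -0.1, -4.3]
finger_gap: 0.271
finger_force: 49.9
```

```bash
python3 -m creep '[{"gripper":15,"travel":[0,0,2],"delta_rot":[0,0,0]},{"gripper":15,"travel":[0,0,4],"delta_rot":[0,0,0]},{"gripper":15,"travel":[0,0,6],"delta_rot":[0,0,0]},{"gripper":15,"travel":[0,0,8],"delta_rot":[0,0,0]},{"gripper":15,"travel":[0,0,8],"delta_rot":[0,0,0]}]'
```

```text
clock: 8.68
eef_pos: [0.4901, 0.1171, 0.2097]
tool_rot: [-2.496, -1.907, 0.001]
force: [0.1, -0.0, -4.4]
finger_gap: 0.271
finger_force: 49.9
```

```bash
python3 -m creep '[{"gripper":15,"travel":[0,0,2],"delta_rot":[0,0,0]},{"gripper":15,"travel":[0,0,4],"delta_rot":[0,0,0]},{"gripper":15,"travel":[0,0,6],"delta_rot":[0,0,0]},{"gripper":15,"travel":[0,0,6],"delta_rot":[0,0,0]}]'
```

```text
clock: 9.02
eef_pos: [0.4901, 0.1171, 0.2037]
tool_rot: [-2.496, -1.907, 0.001]
force: [0.3, -0.7, -3.4]
finger_gap: 0.272
finger_force: 49.9
```

```bash
python3 -m creep '[{"gripper":15,"travel":[0,0,1.5],"delta_rot":[0,0,0]},{"gripper":15,"travel":[0,0,3],"delta_rot":[0,0,0]},{"gripper":15,"travel":[0,0,4],"delta_rot":[0,0,0]},{"gripper":15,"travel":[0,0,4],"delta_rot":[0,0,0]}]'
```

```text
clock: 9.35
eef_pos: [0.4902, 0.1171, 0.1999]
tool_rot: [-2.496, -1.907, 0.0]
force: [-0.7, -0.6, -3.9]
finger_gap: 0.266
finger_force: 49.9
```

```bash
python3 -m creep '[{"gripper":15,"travel":[0,0,1],"delta_rot":[0,0,0]},{"gripper":15,"travel":[0,0,2],"delta_rot":[0,0,0]},{"gripper":15,"travel":[0,0,3],"delta_rot":[0,0,0]},{"gripper":15,"travel":[0,0,3],"delta_rot":[0,0,0]}]'
```

```text
clock: 9.68
eef_pos: [0.4902, 0.1171, 0.1969]
tool_rot: [-2.496, -1.907, 0.0]
force: [-0.4, 0.3, -3.1]
finger_gap: 0.271
finger_force: 49.9
```

```bash
python3 -m creep '[{"gripper":15,"travel":[0,0,1],"delta_rot":[0,0,0]},{"gripper":15,"travel":[0,0,2],"delta_rot":[0,0,0]},{"gripper":15,"travel":[0,0,3],"delta_rot":[0,0,0]},{"gripper":15,"travel":[0,0,3],"delta_rot":[0,0,0]}]'
```

```text
clock: 10.02
eef_pos: [0.4902, 0.1171, 0.1939]
tool_rot: [-2.496, -1.907, 0.0]
force: [0.4, -0.2, -3.3]
finger_gap: 0.27
finger_force: 49.9
```

```bash
python3 -m creep '[{"gripper":15,"travel":[0,0,1],"delta_rot":[0,0,0]},{"gripper":15,"travel":[0,0,2],"delta_rot":[0,0,0]},{"gripper":15,"travel":[0,0,3],"delta_rot":[0,0,0]},{"gripper":15,"travel":[0,0,3],"delta_rot":[0,0,0]}]'
```

```text
clock: 10.35
eef_pos: [0.4902, 0.1171, 0.1909]
tool_rot: [-2.496, -1.907, 0.0]
force: [0.3, 0.9, -4.0]
finger_gap: 0.272
finger_force: 49.9
```

```bash
python3 -m creep '[{"gripper":15,"travel":[0,0,1],"delta_rot":[0,0,0]},{"gripper":15,"travel":[0,0,2],"delta_rot":[0,0,0]},{"gripper":15,"travel":[0,0,3],"delta_rot":[0,0,0]},{"gripper":15,"travel":[0,0,3],"delta_rot":[0,0,0]}]'
```

```text
clock: 10.68
eef_pos: [0.4904, 0.1172, 0.1884]
tool_rot: [2.496, 1.907, 0.001]
force: [-0.3, -0.9, 2.2]
finger_gap: 0.266
finger_force: 50.0
```

The poppet is met at a TCP height of about 0.190, so home should be near 0.176. I'll push on in small steps.

```bash
python3 -m creep '[{"gripper":15,"travel":[0,0,1.5],"delta_rot":[0,0,0]},{"gripper":15,"travel":[0,0,3],"delta_rot":[0,0,0]},{"gripper":15,"travel":[0,0,4.5],"delta_rot":[0,0,0]},{"gripper":15,"travel":[0,0,6],"delta_rot":[0,0,0]},{"gripper":15,"travel":[0,0,6],"delta_rot":[0,0,0]}]'
```

```text
clock: 11.1
eef_pos: [0.4903, 0.1172, 0.1821]
tool_rot: [2.496, 1.907, 0.001]
force: [-0.9, 0.8, 0.7]
finger_gap: 0.269
finger_force: 50.0
```

```bash
python3 -m creep '[{"gripper":15,"travel":[0,0,1],"delta_rot":[0,0,0]},{"gripper":15,"travel":[0,0,2],"delta_rot":[0,0,0]},{"gripper":15,"travel":[0,0,3],"delta_rot":[0,0,0]},{"gripper":15,"travel":[0,0,3],"delta_rot":[0,0,0]}]'
```

```text
clock: 11.43
eef_pos: [0.4904, 0.1171, 0.1792]
tool_rot: [2.496, 1.907, 0.001]
force: [-0.6, -0.3, 4.3]
finger_gap: 0.269
finger_force: 50.0
```

```bash
python3 -m creep '[{"gripper":15,"travel":[0,0,0.5],"delta_rot":[0,0,0]},{"gripper":15,"travel":[0,0,1],"delta_rot":[0,0,0]},{"gripper":15,"travel":[0,0,1],"delta_rot":[0,0,0]}]'
```

```text
clock: 11.68
eef_pos: [0.4904, 0.1172, 0.1783]
tool_rot: [2.496, 1.907, 0.001]
force: [-0.5, -0.2, 6.3]
finger_gap: 0.271
finger_force: 50.0
```

```bash
python3 -m creep '[{"gripper":15,"travel":[0,0,0.5],"delta_rot":[0,0,0]},{"gripper":15,"travel":[0,0,1],"delta_rot":[0,0,0]},{"gripper":15,"travel":[0,0,1],"delta_rot":[0,0,0]}]'
```

```text
clock: 11.93
eef_pos: [0.4904, 0.1172, 0.1773]
tool_rot: [2.496, 1.907, 0.001]
force: [-1.5, 0.0, 6.1]
finger_gap: 0.27
finger_force: 50.0
```

```bash
python3 -m creep '[{"gripper":15,"travel":[0,0,0.5],"delta_rot":[0,0,0]},{"gripper":15,"travel":[0,0,0.5],"delta_rot":[0,0,0]}]'
```

```text
clock: 12.1
eef_pos: [0.4904, 0.1172, 0.1768]
tool_rot: [2.496, 1.907, 0.001]
force: [-1.5, -0.4, 6.2]
finger_gap: 0.272
finger_force: 50.0
```

```bash
python3 -m creep '[{"gripper":15,"travel":[0,0,0.5],"delta_rot":[0,0,0]},{"gripper":15,"travel":[0,0,0.5],"delta_rot":[0,0,0]}]'
```

```text
clock: 12.27
eef_pos: [0.4904, 0.1172, 0.1763]
tool_rot: [2.496, 1.907, 0.001]
force: [-1.0, -1.1, 6.4]
finger_gap: 0.272
finger_force: 50.0
```

```bash
python3 -m creep '[{"gripper":15,"travel":[0,0,0.5],"delta_rot":[0,0,0]},{"gripper":15,"travel":[0,0,0.5],"delta_rot":[0,0,0]}]'
```

```text
clock: 12.43
eef_pos: [0.4905, 0.1172, 0.1763]
tool_rot: [2.496, 1.907, 0.002]
force: [-2.2, 0.4, 11.0]
finger_gap: 0.27
finger_force: 50.0
```

```bash
python3 -m creep '[{"gripper":15,"travel":[0,0,0.5],"delta_rot":[0,0,0]},{"gripper":15,"travel":[0,0,0.5],"delta_rot":[0,0,0]}]'
```

```text
clock: 12.6
eef_pos: [0.4907, 0.1172, 0.1763]
tool_rot: [2.496, 1.907, 0.003]
force: [-3.3, -1.3, 16.5]
finger_gap: 0.269
finger_force: 50.0
```

```bash
python3 -m creep '[{"gripper":15,"travel":[0,0,0.5],"delta_rot":[0,0,0]},{"gripper":15,"travel":[0,0,0.5],"delta_rot":[0,0,0]}]'
```

```text
clock: 12.77
eef_pos: [0.491, 0.1172, 0.1762]
tool_rot: [2.495, 1.906, 0.004]
force: [-3.0, -0.8, 20.9]
finger_gap: 0.269
finger_force: 50.0
```

The hard stop is reached: z no longer changes at 0.1763 while force climbs to 21 N. I'll relax, then release.

```bash
python3 -m creep '[{"gripper":15,"travel":[0,0,-1],"delta_rot":[0,0,0]},{"gripper":15,"travel":[0,0,-1.5],"delta_rot":[0,0,0]},{"gripper":60,"travel":[0,0,-1.5],"delta_rot":[0,0,0]},{"gripper":60,"travel":[0,0,-1.5],"delta_rot":[0,0,0]},{"gripper":60,"travel":[0,0,-1.5],"delta_rot":[0,0,0]},{"gripper":60,"travel":[0,0,-1.5],"delta_rot":[0,0,0]},{"gripper":60,"travel":[0,0,-1.5],"delta_rot":[0,0,0]},{"gripper":60,"travel":[0,0,-1.5],"delta_rot":[0,0,0]}]'
```

```text
clock: 13.43
eef_pos: [0.4902, 0.1171, 0.176]
tool_rot: [-2.496, -1.907, 0.0]
force: [-0.4, -0.6, -0.2]
finger_gap: 0.609
finger_force: 0.0
```

```bash
python3 -m creep '[{"gripper":60,"travel":[0,0,-5],"delta_rot":[0,0,0]},{"gripper":60,"travel":[0,0,-15],"delta_rot":[0,0,0]},{"gripper":60,"travel":[0,0,-35],"delta_rot":[0,0,0]},{"gripper":60,"travel":[0,0,-60],"delta_rot":[0,0,0]},{"gripper":0,"travel":[0,0,-80],"delta_rot":[0,0,0]},{"gripper":0,"travel":[10,0,-84],"delta_rot":[0,0,0]},{"gripper":0,"travel":[30,0,-84],"delta_rot":[0,0,0]},{"gripper":0,"travel":[60,0,-84],"delta_rot":[0,0,0]},{"gripper":0,"travel":[80,0,-84],"delta_rot":[0,0,0]},{"gripper":0,"travel":[85,0,-84],"delta_rot":[0,0,0]},{"gripper":0,"travel":[85,0,-84],"delta_rot":[0,0,0]},{"gripper":0,"travel":[85,0,-84],"delta_rot":[0,0,0]}]' 20; python3 - <<'E'
from h import *
c=np.array([.4905,.1171,0]);u=np.array([.2605,.9655,0])
need(c+.085*u+[0,0,.195],-15.1)
im=eyes.get_image("scene")[:,:,::-1];cv2.imwrite("pics/a4.png",cv2.resize(im[120:260,180:320],None,fx=4,fy=4,interpolation=cv2.INTER_CUBIC))
h=c+[0,0,.1363]
for s in(1,-1):
    for a in (22,-58):
        r=np.radians(a);print(s,a,proj("scene",h+s*u*.033+.0715*(s*u*np.cos(r)+np.array([0,0,np.sin(r)]))).round(1))
print("head top",proj("scene",c+[0,0,.1983]))
E
```

```text
clock: 14.43
eef_pos: [0.5122, 0.199, 0.2599]
tool_rot: [-2.496, -1.908, 0.001]
force: [-0.0, -0.5, -0.2]
finger_gap: 0.127
finger_force: 0.0
travel [ 0.3  0.4 64.9] rot [-0.001  0.    -0.002]
1 22 [[232.  163.2]]
1 -58 [[238.9 198.1]]
-1 22 [[251.9 206.1]]
-1 -58 [[252.8 230. ]]
head top [[239.41231229 170.13330014]]
```

View pics/a4.png

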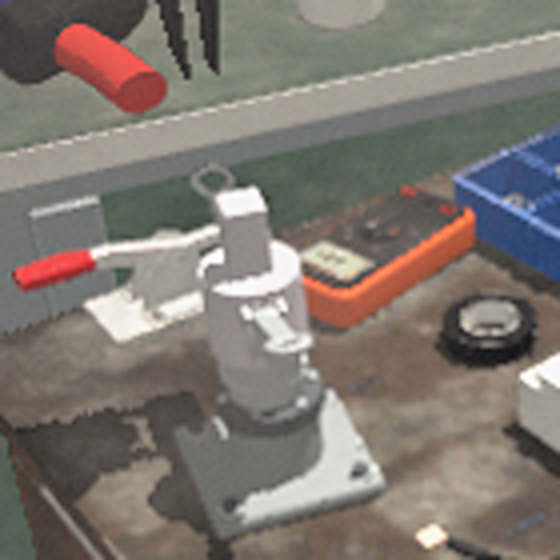

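The coupling sits upright at home with both levers up: ring a is at about (233,165) and ring b at about (252.5,205), as predicted. The fingers are closing above lever a. Pushing it down next.

```bash
python3 -m creep '[{"gripper":0,"travel":[0,0,10],"delta_rot":[0,0,0]},{"gripper":0,"travel":[0,0,25],"delta_rot":[0,0,0]},{"gripper":0,"travel":[0,0,40],"delta_rot":[0,0,0]},{"gripper":0,"travel":[0,0,55],"delta_rot":[0,0,0]},{"gripper":0,"travel":[0,0,65],"delta_rot":[0,0,0]},{"gripper":0,"travel":[0,0,70],"delta_rot":[0,0,0]},{"gripper":0,"travel":[0,0,70],"delta_rot":[0,0,0]}]'
```

```text
clock: 15.07
eef_pos: [0.5122, 0.1986, 0.1891]
tool_rot: [-2.496, -1.906, 0.003]
force: [0.8, -0.1, 0.1]
finger_gap: 0.006
finger_force: 0.0
```

```bash
python3 -m creep '[{"gripper":0,"travel":[0,0,3],"delta_rot":[0,0,0]},{"gripper":0,"travel":[0,0,6],"delta_rot":[0,0,0]},{"gripper":0,"travel":[0,0,9],"delta_rot":[0,0,0]},{"gripper":0,"travel":[0,0,12],"delta_rot":[0,0,0]},{"gripper":0,"travel":[0,0,15],"delta_rot":[0,0,0]},{"gripper":0,"travel":[0,0,15],"delta_rot":[0,0,0]}]'
```

```text
clock: 15.57
eef_pos: [0.5125, 0.1992, 0.1747]
tool_rot: [-2.496, -1.907, 0.0]
force: [0.3, 1.1, 0.1]
finger_gap: 0.004
finger_force: 0.4
```

```bash
python3 -m creep '[{"gripper":0,"travel":[0,0,2],"delta_rot":[0,0,0]},{"gripper":0,"travel":[0,0,4],"delta_rot":[0,0,0]},{"gripper":0,"travel":[0,0,6],"delta_rot":[0,0,0]},{"gripper":0,"travel":[0,0,8],"delta_rot":[0,0,0]}]'; python3 - <<'E'
from h import *
im=eyes.get_image("scene")[:,:,::-1];cv2.imwrite("pics/a5.png",cv2.resize(im[130:220,200:290],None,fx=6,fy=6,interpolation=cv2.INTER_CUBIC))
E
```

```text
clock: 15.9
eef_pos: [0.5132, 0.1996, 0.1676]
tool_rot: [2.496, 1.907, 0.004]
force: [0.2, 3.3, 5.1]
finger_gap: 0.006
finger_force: 2.5
```

View pics/a5.png

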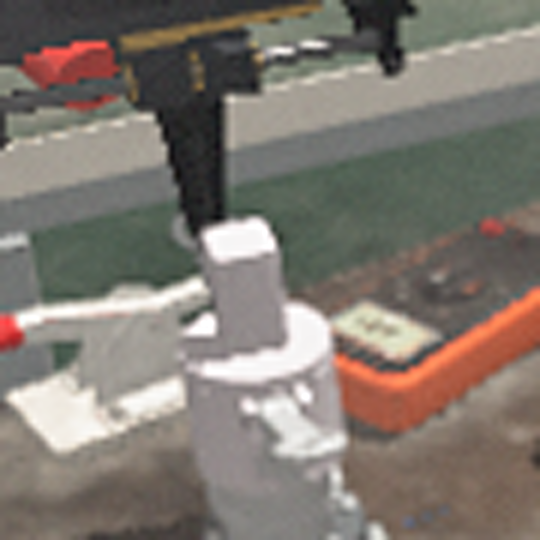

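The fingers are bearing on lever a beside its ring, at crop (190,230), with about 5 N up and friction outward. The coupling hasn't moved, so I'll carry on down.

```bash
python3 -m creep '[{"gripper":0,"travel":[0,0,3],"delta_rot":[0,0,0]},{"gripper":0,"travel":[0,0,6],"delta_rot":[0,0,0]},{"gripper":0,"travel":[0,0,9],"delta_rot":[0,0,0]},{"gripper":0,"travel":[0,0,12],"delta_rot":[0,0,0]},{"gripper":0,"travel":[0,0,12],"delta_rot":[0,0,0]}]'
```

```text
clock: 16.37
eef_pos: [0.5126, 0.1992, 0.1548]
tool_rot: [-2.496, -1.907, -0.0]
force: [1.0, 1.9, 2.7]
finger_gap: 0.005
finger_force: 1.2
```

```bash
python3 -m creep '[{"gripper":0,"travel":[0,0,3],"delta_rot":[0,0,0]},{"gripper":0,"travel":[0,0,6],"delta_rot":[0,0,0]},{"gripper":0,"travel":[0,0,9],"delta_rot":[0,0,0]},{"gripper":0,"travel":[0,0,12],"delta_rot":[0,0,0]},{"gripper":0,"travel":[0,0,12],"delta_rot":[0,0,0]}]'
```

```text
clock: 16.78
eef_pos: [0.5124, 0.1988, 0.1427]
tool_rot: [2.496, 1.907, -0.002]
force: [0.3, -0.2, 4.1]
finger_gap: 0.005
finger_force: 2.2
```

```bash
python3 -m creep '[{"gripper":0,"travel":[0,0,3],"delta_rot":[0,0,0]},{"gripper":0,"travel":[0,0,6],"delta_rot":[0,0,0]},{"gripper":0,"travel":[0,0,9],"delta_rot":[0,0,0]},{"gripper":0,"travel":[0,0,12],"delta_rot":[0,0,0]},{"gripper":0,"travel":[0,0,12],"delta_rot":[0,0,0]}]'
```

```text
clock: 17.2
eef_pos: [0.5123, 0.1986, 0.1307]
tool_rot: [2.496, 1.907, -0.002]
force: [0.3, -0.7, 4.4]
finger_gap: 0.004
finger_force: 1.9
```

```bash
python3 -m creep '[{"gripper":0,"travel":[-1,0,3],"delta_rot":[0,0,0]},{"gripper":0,"travel":[-3,0,5],"delta_rot":[0,0,0]},{"gripper":0,"travel":[-5,0,8],"delta_rot":[0,0,0]},{"gripper":0,"travel":[-7,0,10],"delta_rot":[0,0,0]},{"gripper":0,"travel":[-7,0,10],"delta_rot":[0,0,0]}]'; python3 - <<'E'
from h import *
s=sensors.observe()["eef_pos"];u=np.array([.2605,.9655]);print("r",(s[:2]-[.4905,.1171])@u,"tip",s[2]-.017)
E
```

```text
clock: 17.62
eef_pos: [0.5105, 0.192, 0.1208]
tool_rot: [-2.496, -1.907, 0.001]
force: [-0.4, 2.0, 4.8]
finger_gap: 0.007
finger_force: 1.7
r 0.07748842092082618 tip 0.10384269688863543
```

```bash
python3 -m creep '[{"gripper":0,"travel":[-1.5,0,1],"delta_rot":[0,0,0]},{"gripper":0,"travel":[-3,0,2],"delta_rot":[0,0,0]},{"gripper":0,"travel":[-3,0,2],"delta_rot":[0,0,0]}]'
```

```text
clock: 17.87
eef_pos: [0.5099, 0.1894, 0.119]
tool_rot: [-2.496, -1.907, -0.0]
force: [1.9, 3.1, 3.6]
finger_gap: 0.005
finger_force: 2.3
```

```bash
python3 -m creep '[{"gripper":0,"travel":[-1.5,0,1],"delta_rot":[0,0,0]},{"gripper":0,"travel":[-2.5,0,1.6],"delta_rot":[0,0,0]},{"gripper":0,"travel":[-2.5,0,1.6],"delta_rot":[0,0,0]}]'
```

```text
clock: 18.12
eef_pos: [0.5092, 0.187, 0.1174]
tool_rot: [-2.496, -1.907, -0.0]
force: [1.1, 4.6, 1.7]
finger_gap: 0.004
finger_force: 2.5
```

```bash
python3 -m creep '[{"gripper":0,"travel":[-0.8,0,0.5],"delta_rot":[0,0,0]},{"gripper":0,"travel":[-1.6,0,1],"delta_rot":[0,0,0]},{"gripper":0,"travel":[-1.6,0,1],"delta_rot":[0,0,0]}]'
```

```text
clock: 18.37
eef_pos: [0.5088, 0.1856, 0.1164]
tool_rot: [-2.496, -1.907, -0.0]
force: [1.3, 5.4, 1.5]
finger_gap: 0.007
finger_force: 2.6
```

```bash
python3 -m creep '[{"gripper":0,"travel":[-0.6,0,0.4],"delta_rot":[0,0,0]},{"gripper":0,"travel":[-1.2,0,0.8],"delta_rot":[0,0,0]},{"gripper":0,"travel":[-1.2,0,0.8],"delta_rot":[0,0,0]}]'
```

```text
clock: 18.62
eef_pos: [0.5085, 0.1845, 0.1156]
tool_rot: [-2.496, -1.907, -0.0]
force: [1.0, 4.9, 1.8]
finger_gap: 0.004
finger_force: 2.6
```

```bash
python3 -m creep '[{"gripper":0,"travel":[-0.6,0,0.4],"delta_rot":[0,0,0]},{"gripper":0,"travel":[-1.2,0,0.8],"delta_rot":[0,0,0]},{"gripper":0,"travel":[-1.2,0,0.8],"delta_rot":[0,0,0]}]'
```

```text
clock: 18.87
eef_pos: [0.5082, 0.1833, 0.1148]
tool_rot: [-2.496, -1.907, -0.0]
force: [1.7, 4.7, 1.5]
finger_gap: 0.006
finger_force: 2.7
```

```bash
python3 -m creep '[{"gripper":0,"travel":[-0.6,0,0.4],"delta_rot":[0,0,0]},{"gripper":0,"travel":[-0.6,0,0.4],"delta_rot":[0,0,0]}]'
```

```text
clock: 19.03
eef_pos: [0.5082, 0.1829, 0.1145]
tool_rot: [-2.496, -1.907, -0.001]
force: [2.0, 6.2, 2.9]
finger_gap: 0.008
finger_force: 3.6
```

```bash
python3 -m creep '[{"gripper":0,"travel":[-0.6,0,0.4],"delta_rot":[0,0,0]},{"gripper":0,"travel":[-0.6,0,0.4],"delta_rot":[0,0,0]}]'
```

```text
clock: 19.2
eef_pos: [0.5083, 0.1826, 0.1143]
tool_rot: [-2.497, -1.907, -0.002]
force: [1.9, 9.0, 5.2]
finger_gap: 0.005
finger_force: 4.9
```

```bash
python3 -m creep '[{"gripper":0,"travel":[-0.6,0,0.4],"delta_rot":[0,0,0]},{"gripper":0,"travel":[-0.6,0,0.4],"delta_rot":[0,0,0]}]'
```

```text
clock: 19.37
eef_pos: [0.5084, 0.1823, 0.1142]
tool_rot: [-2.497, -1.907, -0.004]
force: [1.7, 10.9, 6.1]
finger_gap: 0.005
finger_force: 6.1
```

```bash
python3 -m creep '[{"gripper":0,"travel":[-0.6,0,0.4],"delta_rot":[0,0,0]},{"gripper":0,"travel":[-0.6,0,0.4],"delta_rot":[0,0,0]}]'
```

```text
clock: 19.53
eef_pos: [0.5085, 0.182, 0.114]
tool_rot: [2.497, 1.907, 0.005]
force: [1.1, 13.5, 7.9]
finger_gap: 0.004
finger_force: 7.5
```

Lever a is at its stop: about 16 N with position holding, and the geometry fits −58°. One more small push, then I'll back off and go over to lever b.

```bash
python3 -m creep '[{"gripper":0,"travel":[-0.6,0,0.4],"delta_rot":[0,0,0]},{"gripper":0,"travel":[-0.6,0,0.4],"delta_rot":[0,0,0]}]'
```

```text
clock: 19.7
eef_pos: [0.5085, 0.1817, 0.1139]
tool_rot: [2.497, 1.907, 0.007]
force: [2.5, 14.1, 10.2]
finger_gap: 0.002
finger_force: 8.8
```

```bash
python3 -m creep '[{"gripper":0,"travel":[3,0,-2],"delta_rot":[0,0,0]},{"gripper":0,"travel":[10,0,-8],"delta_rot":[0,0,0]},{"gripper":0,"travel":[14,0,-30],"delta_rot":[0,0,0]},{"gripper":0,"travel":[14,0,-60],"delta_rot":[0,0,0]},{"gripper":0,"travel":[14,0,-95],"delta_rot":[0,0,0]},{"gripper":0,"travel":[14,0,-125],"delta_rot":[0,0,0]},{"gripper":0,"travel":[14,0,-145],"delta_rot":[0,0,0]},{"gripper":0,"travel":[0,0,-146],"delta_rot":[0,0,0]},{"gripper":0,"travel":[-30,0,-146],"delta_rot":[0,0,0]},{"gripper":0,"travel":[-65,0,-146],"delta_rot":[0,0,0]},{"gripper":0,"travel":[-100,0,-146],"delta_rot":[0,0,0]},{"gripper":0,"travel":[-130,0,-146],"delta_rot":[0,0,0]}]'; python3 - <<'E'
from h import *
c=np.array([.4905,.1171,0]);u=np.array([.2605,.9655,0])
need(c-.085*u+[0,0,.19],-15.1)
im=eyes.get_image("scene")[:,:,::-1];cv2.imwrite("pics/a6.png",cv2.resize(im[140:240,190:290],None,fx=5,fy=5,interpolation=cv2.INTER_CUBIC))
E
```

```text
clock: 20.7
eef_pos: [0.4715, 0.053, 0.2581]
tool_rot: [-2.495, -1.907, 0.004]
force: [1.6, -0.1, 0.7]
finger_gap: 0.009
finger_force: 0.0
travel [-18.    1.8  68.1] rot [-0.002  0.001 -0.002]
```

View pics/a6.png

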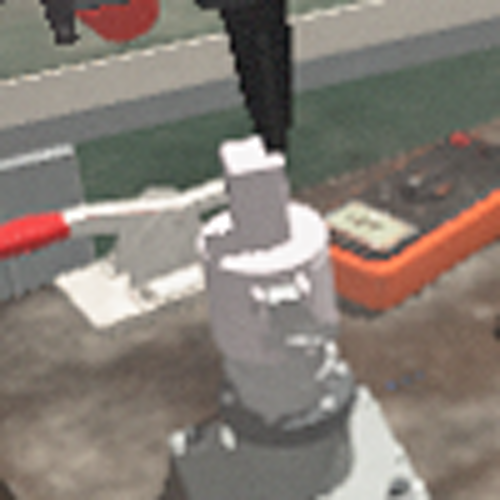

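Lever a's ring has gone from beside the head, so it is down behind the cup, while lever b is still up at crop (305,330). The coupling is still seated. On to lever b.

```bash
python3 -m creep '[{"gripper":0,"travel":[-10,2,0],"delta_rot":[-0.002,0.001,0]},{"gripper":0,"travel":[-18,2,5],"delta_rot":[-0.002,0.001,0]},{"gripper":0,"travel":[-18,2,20],"delta_rot":[-0.002,0.001,0]},{"gripper":0,"travel":[-18,2,40],"delta_rot":[-0.002,0.001,0]},{"gripper":0,"travel":[-18,2,55],"delta_rot":[-0.002,0.001,0]},{"gripper":0,"travel":[-18,2,68],"delta_rot":[-0.002,0.001,0]},{"gripper":0,"travel":[-18,2,74],"delta_rot":[-0.002,0.001,0]},{"gripper":0,"travel":[-18,2,80],"delta_rot":[-0.002,0.001,0]},{"gripper":0,"travel":[-18,2,84],"delta_rot":[-0.002,0.001,0]},{"gripper":0,"travel":[-18,2,84],"delta_rot":[-0.002,0.001,0]}]'
```

```text
clock: 21.58
eef_pos: [0.4705, 0.0369, 0.1747]
tool_rot: [2.495, 1.907, 0.003]
force: [-0.2, -1.3, 0.8]
finger_gap: 0.002
finger_force: 0.5
```

```bash
python3 -m creep '[{"gripper":0,"travel":[0,0,3],"delta_rot":[0,0,0]},{"gripper":0,"travel":[0,0,6],"delta_rot":[0,0,0]},{"gripper":0,"travel":[0,0,8],"delta_rot":[0,0,0]},{"gripper":0,"travel":[0,0,8],"delta_rot":[0,0,0]}]'; python3 - <<'E'
from h import *
s=sensors.observe()["eef_pos"];u=np.array([.2605,.9655]);print("r",(s[:2]-[.4905,.1171])@u,"tip",s[2]-.017)
E
```

```text
clock: 21.92
eef_pos: [0.4706, 0.0369, 0.1671]
tool_rot: [2.495, 1.906, 0.004]
force: [-0.9, -2.9, 3.2]
finger_gap: 0.006
finger_force: 1.9
r -0.08260705868549308 tip 0.15012674679868887
```

```bash
python3 -m creep '[{"gripper":0,"travel":[-1,0,3],"delta_rot":[0,0,0]},{"gripper":0,"travel":[-2,0,6],"delta_rot":[0,0,0]},{"gripper":0,"travel":[-2,0,9],"delta_rot":[0,0,0]},{"gripper":0,"travel":[-2,0,12],"delta_rot":[0,0,0]},{"gripper":0,"travel":[-2,0,12],"delta_rot":[0,0,0]}]'
```

```text
clock: 22.33
eef_pos: [0.4699, 0.0351, 0.1545]
tool_rot: [2.496, 1.907, 0.003]
force: [0.3, -1.5, 3.9]
finger_gap: 0.005
finger_force: 1.6
```

```bash
python3 -m creep '[{"gripper":0,"travel":[0,0,3],"delta_rot":[0,0,0]},{"gripper":0,"travel":[0,0,6],"delta_rot":[0,0,0]},{"gripper":0,"travel":[0,0,9],"delta_rot":[0,0,0]},{"gripper":0,"travel":[0,0,12],"delta_rot":[0,0,0]},{"gripper":0,"travel":[0,0,12],"delta_rot":[0,0,0]}]'
```

```text
clock: 22.75
eef_pos: [0.4701, 0.0354, 0.1427]
tool_rot: [2.496, 1.907, 0.004]
force: [1.0, 2.3, 4.9]
finger_gap: 0.008
finger_force: 1.8
```

```bash
python3 -m creep '[{"gripper":0,"travel":[0,0,3],"delta_rot":[0,0,0]},{"gripper":0,"travel":[0,0,6],"delta_rot":[0,0,0]},{"gripper":0,"travel":[0,0,9],"delta_rot":[0,0,0]},{"gripper":0,"travel":[0,0,12],"delta_rot":[0,0,0]},{"gripper":0,"travel":[0,0,12],"delta_rot":[0,0,0]}]'
```

```text
clock: 23.17
eef_pos: [0.4702, 0.0353, 0.1307]
tool_rot: [2.496, 1.907, 0.004]
force: [-0.2, 0.9, 4.3]
finger_gap: 0.001
finger_force: 1.7
```

```bash
python3 -m creep '[{"gripper":0,"travel":[1,0,3],"delta_rot":[0,0,0]},{"gripper":0,"travel":[3,0,5],"delta_rot":[0,0,0]},{"gripper":0,"travel":[5,0,8],"delta_rot":[0,0,0]},{"gripper":0,"travel":[7,0,10],"delta_rot":[0,0,0]},{"gripper":0,"travel":[7,0,10],"delta_rot":[0,0,0]}]'
```

```text
clock: 23.58
eef_pos: [0.472, 0.0421, 0.1207]
tool_rot: [2.496, 1.907, 0.003]
force: [0.5, -2.2, 2.6]
finger_gap: 0.006
finger_force: 1.6
```

```bash
python3 -m creep '[{"gripper":0,"travel":[1.5,0,1],"delta_rot":[0,0,0]},{"gripper":0,"travel":[3,0,2],"delta_rot":[0,0,0]},{"gripper":0,"travel":[4.5,0,3],"delta_rot":[0,0,0]},{"gripper":0,"travel":[4.5,0,3],"delta_rot":[0,0,0]}]'
```

```text
clock: 23.92
eef_pos: [0.4731, 0.0463, 0.1178]
tool_rot: [2.496, 1.907, 0.003]
force: [-0.1, -4.1, 2.5]
finger_gap: 0.005
finger_force: 2.1
```

```bash
python3 -m creep '[{"gripper":0,"travel":[0.8,0,0.5],"delta_rot":[0,0,0]},{"gripper":0,"travel":[1.6,0,1],"delta_rot":[0,0,0]},{"gripper":0,"travel":[1.6,0,1],"delta_rot":[0,0,0]}]'; python3 - <<'E'
from h import *
s=sensors.observe()["eef_pos"];u=np.array([.2605,.9655]);print("r",(s[:2]-[.4905,.1171])@u,"tip",s[2]-.017)
E
```

```text
clock: 24.17
eef_pos: [0.4735, 0.0477, 0.1168]
tool_rot: [2.496, 1.907, 0.003]
force: [-1.2, -4.6, 2.7]
finger_gap: 0.001
finger_force: 2.4
r -0.07139325968016048 tip 0.09980825455321177
```

```bash
python3 -m creep '[{"gripper":0,"travel":[0.6,0,0.4],"delta_rot":[0,0,0]},{"gripper":0,"travel":[1.2,0,0.8],"delta_rot":[0,0,0]},{"gripper":0,"travel":[1.2,0,0.8],"delta_rot":[0,0,0]}]'
```

```text
clock: 24.42
eef_pos: [0.4737, 0.0489, 0.116]
tool_rot: [2.496, 1.907, 0.003]
force: [-0.7, -5.2, 1.1]
finger_gap: 0.005
finger_force: 2.4
```

```bash
python3 -m creep '[{"gripper":0,"travel":[0.6,0,0.4],"delta_rot":[0,0,0]},{"gripper":0,"travel":[1.2,0,0.8],"delta_rot":[0,0,0]},{"gripper":0,"travel":[1.2,0,0.8],"delta_rot":[0,0,0]}]'
```

```text
clock: 24.67
eef_pos: [0.474, 0.05, 0.1152]
tool_rot: [2.496, 1.907, 0.003]
force: [-0.4, -5.5, 1.2]
finger_gap: 0.006
finger_force: 2.5
```

```bash
python3 -m creep '[{"gripper":0,"travel":[0.6,0,0.4],"delta_rot":[0,0,0]},{"gripper":0,"travel":[0.6,0,0.4],"delta_rot":[0,0,0]}]'
```

```text
clock: 24.83
eef_pos: [0.4742, 0.0505, 0.1147]
tool_rot: [2.496, 1.907, 0.003]
force: [-0.5, -5.9, 0.8]
finger_gap: 0.006
finger_force: 2.5
```

```bash
python3 -m creep '[{"gripper":0,"travel":[0.6,0,0.4],"delta_rot":[0,0,0]},{"gripper":0,"travel":[0.6,0,0.4],"delta_rot":[0,0,0]}]'
```

```text
clock: 25.0
eef_pos: [0.4743, 0.0511, 0.1144]
tool_rot: [2.496, 1.907, 0.002]
force: [-0.1, -5.8, 0.3]
finger_gap: 0.002
finger_force: 2.5
```

```bash
python3 -m creep '[{"gripper":0,"travel":[0.7,0,0.5],"delta_rot":[0,0,0]},{"gripper":0,"travel":[0.7,0,0.5],"delta_rot":[0,0,0]}]'
```

```text
clock: 25.17
eef_pos: [0.4745, 0.0518, 0.1139]
tool_rot: [2.496, 1.907, 0.003]
force: [0.3, -6.0, 1.3]
finger_gap: 0.005
finger_force: 2.7
```

```bash
python3 -m creep '[{"gripper":0,"travel":[0.7,0,0.5],"delta_rot":[0,0,0]},{"gripper":0,"travel":[0.7,0,0.5],"delta_rot":[0,0,0]}]'
```

```text
clock: 25.33
eef_pos: [0.4747, 0.0522, 0.1135]
tool_rot: [2.495, 1.907, 0.002]
force: [-1.6, -8.6, 3.8]
finger_gap: 0.005
finger_force: 4.9
```

```bash
python3 -m creep '[{"gripper":0,"travel":[0.7,0,0.5],"delta_rot":[0,0,0]},{"gripper":0,"travel":[0.7,0,0.5],"delta_rot":[0,0,0]}]'
```

```text
clock: 25.5
eef_pos: [0.4749, 0.0526, 0.1132]
tool_rot: [2.495, 1.907, 0.002]
force: [-2.6, -12.2, 7.3]
finger_gap: 0.007
finger_force: 7.1
```

```bash
python3 -m creep '[{"gripper":0,"travel":[0.7,0,0.5],"delta_rot":[0,0,0]},{"gripper":0,"travel":[0.7,0,0.5],"delta_rot":[0,0,0]}]'
```

```text
clock: 25.67
eef_pos: [0.4751, 0.053, 0.1129]
tool_rot: [2.494, 1.907, 0.002]
force: [-3.0, -15.9, 11.2]
finger_gap: 0.002
finger_force: 9.6
```

```bash
python3 -m creep '[{"gripper":0,"travel":[-3,0,-2],"delta_rot":[0,0,0]},{"gripper":0,"travel":[-10,0,-8],"delta_rot":[0,0,0]},{"gripper":0,"travel":[-14,0,-30],"delta_rot":[0,0,0]},{"gripper":0,"travel":[-14,0,-60],"delta_rot":[0,0,0]},{"gripper":0,"travel":[-14,0,-95],"delta_rot":[0,0,0]},{"gripper":0,"travel":[-14,0,-130],"delta_rot":[0,0,0]},{"gripper":0,"travel":[-14,0,-165],"delta_rot":[0,0,0]},{"gripper":0,"travel":[-30,0,-190],"delta_rot":[0,0,0]},{"gripper":0,"travel":[-65,0,-200],"delta_rot":[0,0,0]},{"gripper":0,"travel":[-100,0,-200],"delta_rot":[0,0,0]},{"gripper":0,"travel":[-130,0,-200],"delta_rot":[0,0,0]},{"gripper":0,"travel":[-130,0,-200],"delta_rot":[0,0,0]}]'; python3 - <<'E'
from h import *
# numeric check: what changed in the scene picture where the rings were / should be
im=eyes.get_image("scene")[:,:,::-1];old=cv2.imread("pics/scene0.png");cv2.imwrite("pics/a7.png",im)
c=np.array([.4905,.1171,.1363]);u=np.array([.2605,.9655,0]);g=lambda i:cv2.cvtColor(i,cv2.COLOR_BGR2GRAY).astype(int)
for s in(1,-1):
    for a in(22,-44,-58):
        r=np.radians(a);x,y=proj("scene",c+s*u*.033+.055*(s*u*np.cos(r)+np.array([0,0,np.sin(r)])))[0].round().astype(int)
        print(s,a,x,y,"mean abs change",abs(g(im)-g(old))[y-1:y+2,x-1:x+2].mean().round(1), "now",g(im)[y-1:y+2,x-1:x+2].mean().round(0))
print(sensors.observe()["force"],sensors.observe()["eef_pos"])
E
```

```text
clock: 26.67
eef_pos: [0.4394, -0.0748, 0.3128]
tool_rot: [2.498, 1.903, 0.003]
force: [-0.9, 0.6, -0.7]
finger_gap: 0.007
finger_force: 0.0
1 22 234 168 mean abs change 81.7 now 164.0
1 -44 238 191 mean abs change 77.9 now 240.0
1 -58 239 195 mean abs change 22.9 now 158.0
-1 22 250 205 mean abs change 53.6 now 174.0
-1 -44 252 223 mean abs change 60.4 now 181.0
-1 -58 251 223 mean abs change 63.9 now 186.0
[0.51772904 0.69313926 1.00081084] [ 0.43988798 -0.07320065  0.31271109]
```

Both levers reached firm stops at matching symmetric positions, at 18–20 N. That is well past the 1.15 rad block position. The arm is clear and touching nothing, so I'm handing in.

```bash
python3 -c "
from plant import order
print(order.hand_in())"
```

```text
the job is handed in; nothing more can be done
None
```

The coupling is on the port and pushed to its hard stop (about 21 N at the wrist), lever a then lever b are swung down to firm stops at 18–20 N, and the job was handed in at about 27 s with the arm clear; the stops were judged from force and position, since I had no picture views left to see lever b down.

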